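Nest the measuring cups on the slab

TASK

The steel measuring cups are dry: put them away as one nested set on the white serving slab where they are kept, the largest standing upright with its whole foot on the slab, the middle one inside it and the smallest inside that, each fully home with its rim collar flat on the rim below. Line the three handles up one above another, all pointing the same way (any way will do), and leave the egg box, honey jar, wooden spoon and lemon where they are.

Things in the scene. Friction and masses are not known exactly. Their poses are not given: they have to be found in the camera images.
- cup_large: largest of 3 steel measuring cups, 52 mm high, about 120 g, starts mouth up. Conical: foot 75 mm across, flat rim collar 96 mm across and 6 mm thick at the top, mouth 80 mm inside. Strap handle 15 mm wide, 6 mm thick, level with the collar, along body -x, ends 115 mm from the axis. Origin: centre of underside; z up.
- cup_middle: middle of 3 steel measuring cups, 46 mm high, about 95 g, starts mouth up. Conical: foot 66 mm across, flat rim collar 88 mm across and 6 mm thick at the top, mouth 71 mm inside. Strap handle 15 mm wide, 6 mm thick, level with the collar, along body -x, ends 115 mm from the axis. Origin: centre of underside; z up. 2 mm play all round in the large cup; home, its origin is 12 mm above that one's.
- cup_small: smallest of 3 steel measuring cups, 40 mm high, about 70 g, starts mouth up. Conical: foot 57 mm across, flat rim collar 80 mm across and 6 mm thick at the top, mouth 62 mm inside. Strap handle 15 mm wide, 6 mm thick, level with the collar, along body -x, ends 115 mm from the axis. Origin: centre of underside; z up. 2 mm play all round in the middle cup; home, its origin is 12 mm above that one's.
- cup_large_handle (a point): point in the middle of the largest cup's handle strap, 75 mm out from the cup's axis and 3 mm below the level of its rim: where to grip the strap
- cup_middle_handle (a point): point in the middle of the middle cup's handle strap, 75 mm out from the cup's axis and 3 mm below the level of its rim: where to grip the strap
- cup_small_handle (a point): point in the middle of the smallest cup's handle strap, 75 mm out from the cup's axis and 3 mm below the level of its rim: where to grip the strap
- serving_slab: white glazed serving slab lying fixed on the worktop, 300 mm long (its y axis) by 125 mm wide (its x axis) by 17 mm high, flat on top. Origin: centre of the underside, at worktop level.
- egg_box: closed pale blue egg box, 106 x 156 x 72 mm, behind the cups; bystander. Origin: centre of the underside.
- honey_jar: honey jar with green lid, 70 mm across, 101 mm high, behind the work; bystander. Origin: centre of the underside.
- wooden_spoon: wooden spoon, 315 x 45 x 15 mm, lying near the front edge of the worktop; its length runs along its x axis; bystander. Origin: centre of the underside.
- lemon: lemon, 77 x 55 x 54 mm, lying behind the cups; bystander. Origin: centre of the underside.
There are look-alikes about, which are no part of the job. Leave any green look-alike of the cup_small alone.

How it is judged:
At the end, for the whole second after the job is handed in: large cup upright on the slab (whole foot on it: axis within 26 mm of its long centre line, 113 mm of its middle); middle cup in the large, small in the middle: concentric within 5 mm, level within 3 degrees, seated within 2 mm; all handles the same way within 4.5 degrees; all at rest (x of cup_large in the frame of serving_slab between -0.026 and 0.026 m and y of cup_large in the frame of serving_slab between -0.113 and 0.113 m and z of cup_large in the frame of serving_slab between 0.0145 and 0.02 m and angle between cup_large's own z axis and vertical below 0.04 rad and horizontal distance between cup_middle and cup_large below 0.005 m and z of cup_middle in the frame of cup_large between 0.01 and 0.0145 m and angle between the z axis of cup_middle and the z axis of cup_large, either way round below 0.05 rad and angle between the x axis of each of cup_middle, cup_small and the x axis of cup_large, either way round below 0.08 rad and x of cup_middle_handle in the frame of cup_large below -0.05 m and horizontal distance between cup_small and cup_middle below 0.005 m and z of cup_small in the frame of cup_middle between 0.01 and 0.0145 m and angle between the z axis of cup_small and the z axis of cup_middle, either way round below 0.05 rad and angle between the x axis of cup_small and the x axis of cup_middle, either way round below 0.08 rad and x of cup_small_handle in the frame of cup_middle below -0.05 m and linear speed of each of cup_large, cup_middle, cup_small below 0.02 m/s); the robot touches nothing.
It fails at once if the egg box is moved more than 30 mm (distance of egg_box from where it was at the start of the episode above 0.03 m).
It fails at once if the honey jar is moved more than 30 mm (distance of honey_jar from where it was at the start of the episode above 0.03 m).
It fails at once if the wooden spoon is moved more than 30 mm (distance of wooden_spoon from where it was at the start of the episode above 0.03 m).
It fails at once if the lemon is moved more than 30 mm (distance of lemon from where it was at the start of the episode above 0.03 m).
It also fails if it takes over 72 s, if anything falls off the work surface, if the arm or the gripper's body presses on something with over 40 N, if the wrist force passes 120 N, or if a joint passes its speed limit or range.

ROBOT

A 7-joint arm with a two-finger parallel gripper is mounted at the origin on a cart in front of the work surface, level with it; the furniture and walls round the work are solid. World frame = base frame: x ahead of the robot, y to its left, z up, the work surface at z = 0. Lengths are in m, angles in rad, forces in N, time in s.
With the tool pointing down it reaches from about 0.425 to 1.025 m from the base axis. Payload 9.4 kg.
Tool frame: the origin (TCP) lies where the fingers leave the gripper's body, on its centre line; the fingertips stand 73 mm ahead of it and the grasp point (between the pads) lies grip_point_offset ahead of it (grip_point_offset is the distance from the TCP to the grasp point, in m); z points along the fingers, y is the line along which they close (so a half turn about z gives the same grasp; the last joint's range is limited). The gripper opens to 85 mm and grips with 20 to 120 N. Pads are 22 mm wide; open, the fingers measure 114 mm over their backs; the gripper's body (76 mm by 85 mm) begins 54 mm behind the grasp point. The pads swing forward as they close: fully open they stand 13 mm farther back than shut.
Start: joints at [-1.261, 0.599, -0.003, 1.599, 0.002, 0.943, -0.08], TCP at [0.273, 0.671, 0.304] pointing down, gripper open.
Joint ranges: [-2.57, 2.57], [-0.35, 1.97], [-1.29, 1.29], [0.11, 2.56], [-1.05, 4.19], [0.11, 1.86], [-2.63, 2.63]. Speed limits (rad/s): [2.22, 2.22, 3.01, 3.01, 3.14, 3.14, 3.14].

INTERFACE

Orientations are given as a unit quaternion [w, x, y, z].
In Python, from station import state, snapshot, sign_off, grip_point_offset gives the robot as it stands.
- The arm moves only by the tool carry_out, never from a script. Its argument "plan" is a list that holds one entry, the list of rows, each a list of 7 numbers: the turn, a rotation vector about the world's x, y, z in units of 6 degrees (1.0 is 6 degrees), then the shift along the world's x, y, z in units of 40 mm (1.0 is 40 mm), then the opening, from 0 (shut) to 1 (fully open). In form: [[[wx, wy, wz, tx, ty, tz, grip], ...]]. A call has 1 to 8 rows; each row is the pose to reach, as a shift and turn from the pose commanded when the call began; what a row does not reach only later rows make up. A row lasts 1/12 s, in which the tool goes at most 41.7 mm and 7.16 degrees, less where a joint would pass 70% of its speed; a pose out of reach is approached as far as the arm can. A call with a gripper value outside its range is refused whole. The fingers move at their own pace and stop on an object; "force" is the grip in N (left out, the last holds). Time passes only in rows, so rows that repeat a pose let the fingers close. It gives the time, the measured TCP pose, the force, the opening and the grip force at its end, in the units of the state.
- state(): the state, without advancing time (a new reading comes with each control period).
- snapshot(name): name is "side" or "top"; returns a dict with "img" (420x560x3 uint8, red, green, blue), "depth" (420x560 float32, m along the optical axis (not along the pixel's ray), 0 where there is no reading), "fx", "fy", "cx", "cy" (pixels), "R" (3x3) and "t" (3): a world point X has camera coordinates R X + t. Camera axes: x right, y down, z forward; pixel columns grow to the right and rows downward; lengths in m; the calibration is good to about 2 mm. A picture is of the moment at which its call begins.
- sign_off(): hands the job in; it is judged then, once.
The state is a dict: "t": time; "joint_positions": joint angles; "dq": joint speeds; "joint_torque": joint torques, N m; "tool_pos": TCP position; "ee_rot": TCP orientation; "ft_force": force on the tool from outside, world axes, zero at the start; "wrist_torque": the same for the moment, N m; "gripper_width": finger opening in m; "grasp_force": force on a finger pad.
Only numpy, scipy, OpenCV 4.12 (cv2) and the standard library are available. Lean on these libraries where they do the work, as an engineer would, in place of code of your own. Each camera call takes 0.05 s, during which the arm holds its last target. There are 200 camera calls.

## Working session

There is one attempt and no reset: what is moved stays moved. The work goes in short steps, Python scripts to look and compute and a tool call to move; the robot and the scene stay as the last step left them, time stands still between calls to the robot, and variables do not carry over. Pictures are saved under pics/ and viewed, at most 10 in all, crops included, and the job is handed in when it is done.

Besides the shell and the picture viewer there is one more tool, called after ">>>" as name(argument=value, ...) on one line, values as JSON. carry_out: Moves the arm, as the interface text tells. Its arguments: {"type":"object","properties":{"plan":{"type":"array","items":{"type":"array","items":{"type":"array","items":{"type":"number"}}}},"force":{"type":"number"}},"required":["plan"]}

```bash
ls; mkdir -p pics
cat > h.py <<'E'
import numpy as np, cv2
from station import state, snapshot, sign_off, grip_point_offset
def pts(s):
    d=s["depth"]; v,u=np.mgrid[:d.shape[0],:d.shape[1]]
    c=np.stack([(u-s["cx"])/s["fx"]*d,(v-s["cy"])/s["fy"]*d,d],-1)
    return (c-s["t"])@s["R"]
def ray(s,u,v,z):
    R=s["R"];o=-R.T@s["t"];d=R.T@np.array([(u-s["cx"])/s["fx"],(v-s["cy"])/s["fy"],1])
    return o+d*(z-o[2])/d[2]
E
python3 - <<'E'
from h import *
for n in("side","top"):
    s=snapshot(n); cv2.imwrite(f"pics/{n}0.png",s["img"][:,:,::-1]); np.savez(f"{n}0.npz",**s)
    print(n,s["fx"],s["cx"],s["cy"],-s["R"].T@s["t"],s["R"].round(3).tolist())
print(state(),grip_point_offset)
E
```

```text
pics
side 422.0470510328107 276.42329749274626 212.09376544240473 [0.54297091 1.02771584 0.585328  ] [[-1.0, -0.015, 0.024], [-0.028, 0.448, -0.894], [0.003, -0.894, -0.448]]
top 428.74675586510466 273.052408155598 203.36225987444323 [ 0.35369248 -0.01519634  1.38802501] [[0.0, -1.0, -0.002], [-0.987, 0.0, -0.159], [0.159, 0.002, -0.987]]
{'t': 0.1, 'joint_positions': array([-1.26071517,  0.60005328, -0.00253362,  1.60003655,  0.00183856,
        0.94290684, -0.07976565]), 'dq': array([ 6.81329601e-05, -2.03059446e-03, -5.85932500e-04, -2.96414487e-03,
       -5.91891431e-04,  3.85211038e-04, -1.11660296e-03]), 'joint_torque': array([ 5.12762665e-03, -7.77990389e+01,  1.57023020e+00, -2.58618593e+01,
        1.26963804e-02,  5.54487648e-03,  1.02515082e-05]), 'tool_pos': array([0.27337358, 0.67114611, 0.30310227]), 'ee_rot': array([-5.17724345e-05,  1.92134598e-01,  9.81368333e-01, -6.99522944e-04]), 'ft_force': array([ 0.82063935, -0.38445141, -0.08964969]), 'wrist_torque': array([ 0.02325381,  0.01800462, -0.03086884]), 'grasp_force': 0.0, 'gripper_width': 0.08511014086620293} 0.0539
```

```bash
sleep 1
```

```text
(no output)
```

View pics/side0.png

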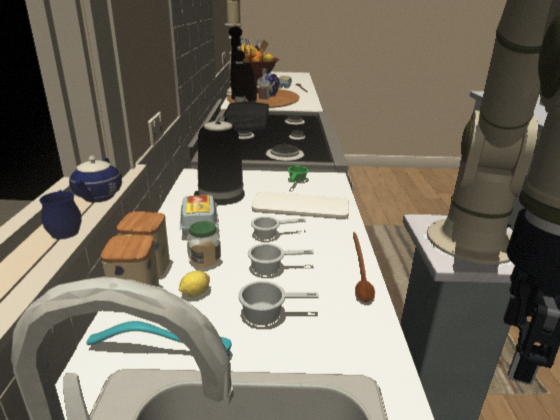

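View pics/top0.png

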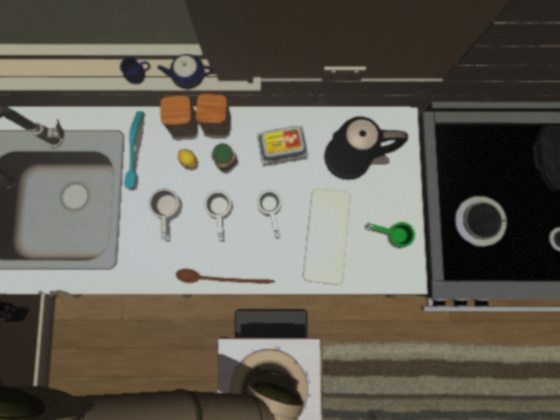

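The top view shows three steel cups at (166,205), (218,206) and (269,203), with handles pointing down the image towards the robot. The slab is at (327,236), and the green look-alike at (401,234) is not part of the job. By size, large, middle and small run left to right. The side view agrees: (262,300), (266,258) and (266,227). I'll measure rims, handles and slab and make one enlarged crop.

```bash
cat >> h.py <<'E'
def circ(p):  # lsq circle
    A=np.c_[2*p,np.ones(len(p))]; c=np.linalg.lstsq(A,(p**2).sum(1),rcond=None)[0]
    return c[:2],np.sqrt(c[2]+c[:2]@c[:2])
def cup(s,g,zt,R,tag="",pr=True):
    """rim & handle near guess g, with collar top at height zt (m): depth band points"""
    P=pts(s); ok=(s["depth"]>0)&(np.abs(P[...,2]-zt)<.009)&(np.hypot(P[...,0]-g[0],P[...,1]-g[1])<.15)
    n,l,st,ce=cv2.connectedComponentsWithStats(ok.astype(np.uint8)*1,connectivity=8)
    if n<2:return None
    d=[np.hypot(*(np.median(P[l==i][:,:2],0)-g)) if st[i,4]>40 else 9 for i in range(1,n)]
    k=1+int(np.argmin(d)); q=P[l==k]; zm=np.median(q[:,2]); q=q[:,:2]
    c=q.mean(0)
    for _ in range(8):
        r=np.hypot(*(q-c).T); m=r<R+.004
        hull=cv2.convexHull(q[m].astype(np.float32))[:,0]; c2,rr=circ(hull.astype(float)); c=c2
    h=q[(np.hypot(*(q-c).T)>R+.006)]
    e=h.mean(0)-c if len(h) else np.zeros(2)
    if pr: print(tag,"n",len(q),"c",c.round(4),"r",rr.round(4),"z",zm.round(4),"handle n",len(h),"ang",np.degrees(np.arctan2(e[1],e[0])).round(1),"far",np.hypot(*(h-c).T).max().round(4) if len(h) else 0)
    return c,e
E
python3 - <<'E'
from h import *
T=dict(np.load("top0.npz"));S=dict(np.load("side0.npz"))
for nm,u,z,R in(("L",(166,205),.052,.048),("M",(218,206),.046,.044),("S",(269,203),.040,.040)):
    g=ray(T,*u,z)[:2]
    cup(T,g,z,R,nm+" top"); cup(S,g,z,R,nm+" side")
for n,s in(("top",T),("side",S)):
    P=pts(s); g=ray(T,327,236,.017)
    m=(np.abs(P[...,2]-.017)<.007)&(np.hypot(P[...,0]-g[0],P[...,1]-g[1])<.2)
    m=cv2.morphologyEx(m.astype(np.uint8),cv2.MORPH_OPEN,np.ones((3,3)))
    k,l,st,_=cv2.connectedComponentsWithStats(m); i=1+st[1:,4].argmax(); q=P[l==i]
    print("slab",n,cv2.minAreaRect(q[:,:2].astype(np.float32)*1000),np.median(q[:,2]))
    for nm,z,uv in(("spoon",.01,(225,279)),("lemon",.05,(187,158)),("jar",.1,(223,156)),("egg",.072,(283,146))): 
        if n=="top":print(nm,ray(T,*uv,z))
c=cv2.resize(T["img"][170:300,140:430,::-1],None,fx=2.7,fy=2.7,interpolation=3); cv2.imwrite("pics/crop.png",c)
E
```

```text
L top n 357 c [0.5558 0.3321] r 0.049 z 0.0506 handle n 138 ang -163.8 far 0.0991
L side n 697 c [0.5616 0.3371] r 0.0493 z 0.0498 handle n 178 ang -177.7 far 0.1056
M top n 328 c [0.5466 0.1609] r 0.0445 z 0.0446 handle n 155 ang -0.1 far 0.0918
M side n 461 c [0.5451 0.1642] r 0.0461 z 0.0433 handle n 220 ang 28.6 far 0.0909
S top n 314 c [ 0.5523 -0.0043] r 0.0418 z 0.0385 handle n 154 ang -16.1 far 0.0893
S side n 316 c [ 0.5522 -0.0027] r 0.0406 z 0.0368 handle n 152 ang 58.3 far 0.0907
slab top ((471.13909912109375, -186.29879760742188), (125.38977813720703, 299.7698059082031), 83.11216735839844) 0.01567185778520204
spoon [0.33320105 0.13913881 0.01      ]
lemon [0.71713674 0.26384751 0.05      ]
jar [0.7099182  0.14203627 0.1       ]
egg [ 0.75038863 -0.04461433  0.072     ]
slab side ((471.4559326171875, -181.53628540039062), (131.6938934326172, 299.0448303222656), 83.7882308959961) 0.014636334005763713
```

View pics/crop.png

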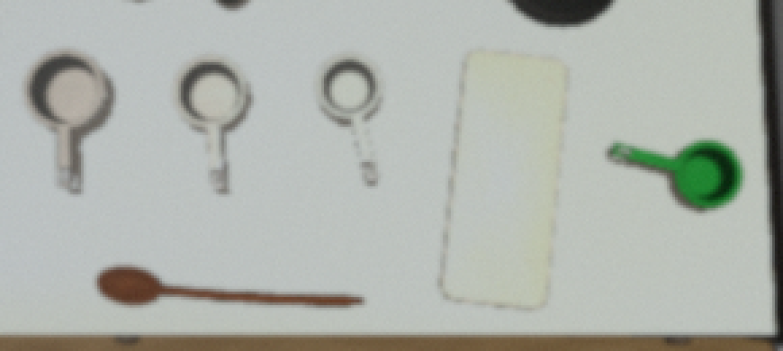

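The crop confirms the targets: three steel cups at crop (68,90), (212,92) and (350,88), decreasing in size, each with its handle towards the robot. The slab has its long side along the image vertical, and the green look-alike at (705,174) stays out of it. My first circle fit was pulled off by the handles, so I'm refitting with them excluded.

```bash
cat >> h.py <<'E'
from scipy.optimize import least_squares
def cup2(s,g,zt,R,tag="",band=.006,off=0.,src=None):
    P=pts(s); ok=(s["depth"]>0)&(np.abs(P[...,2]-zt-off)<band)
    q=P[ok]; zz=q[:,2]; q=q[:,:2]; c=np.array(g[:2],float)
    for _ in range(6):
        r=np.hypot(*(q-c).T); h=(r>R+.008)&(r<.12); e=q[h].mean(0)-c; e/=np.hypot(*e)
        w=q-c; m=(r>R-.014)&(r<R+.005)&~((w@e>0)&(np.abs(w[:,0]*e[1]-w[:,1]*e[0])<.014))
        ro=R-.004   # collar ring mid radius (approx.)
        c=least_squares(lambda c:np.hypot(*(q[m]-c).T)-ro,c,loss="soft_l1",f_scale=.003).x
    hp=q[h&(np.abs(w[:,0]*e[1]-w[:,1]*e[0])<.014)]
    x0=cv2.fitLine(hp.astype(np.float32),cv2.DIST_HUBER,0,.01,.01).ravel(); a=np.degrees(np.arctan2(x0[1],x0[0]))%180
    perp=abs((c[0]-x0[2])*x0[1]-(c[1]-x0[3])*x0[0])
    print(tag,"c",c.round(4),"z",np.median(zz[m]).round(4),"n",m.sum(),len(hp),"ang centre->handle",(np.degrees(np.arctan2(e[1],e[0]))%360).round(1),"line",round(a,1),"line offs",perp.round(4),"grip",(c+.075*e).round(4),"far",np.hypot(*(hp-c).T).max().round(4))
E
python3 - <<'E'
from h import *
T=dict(np.load("top0.npz"));S=dict(np.load("side0.npz"))
for nm,u,z,R in(("L",(166,205),.052,.048),("M",(218,206),.046,.044),("S",(269,203),.040,.040)):
    g=ray(T,*u,z)
    print(g.round(3)); cup2(T,g,z,R,nm+" top"); cup2(S,g,z,R,nm+" side",off=-.002)
E
```

```text
[0.564 0.325 0.052]
L top c [0.5712 0.3319] z 0.0508 n 215 77 ang centre->handle 182.5 line 2.6 line offs 0.0002 grip [0.4962 0.3286] far 0.1145
L side c [0.5706 0.3377] z 0.0497 n 451 170 ang centre->handle 182.5 line 2.7 line offs 0.0016 grip [0.4957 0.3345] far 0.1147
[0.562 0.161 0.046]
M top c [0.5691 0.1625] z 0.0446 n 181 83 ang centre->handle 188.6 line 8.1 line offs 0.0026 grip [0.4949 0.1513] far 0.1142
M side c [0.569  0.1682] z 0.0433 n 272 127 ang centre->handle 189.8 line 7.7 line offs 0.0031 grip [0.4951 0.1555] far 0.115
[ 0.572 -0.     0.04 ]
S top c [ 0.5766 -0.0007] z 0.0385 n 169 86 ang centre->handle 194.3 line 14.5 line offs 0.0004 grip [ 0.5039 -0.0192] far 0.1136
S side c [0.577  0.0045] z 0.0367 n 182 90 ang centre->handle 191.3 line 10.3 line offs 0.0033 grip [ 0.5035 -0.0102] far 0.1135
```

>>> carry_out(plan=[[[4.1,0,0,0,0,0,1],[0,0,4.1,2,-3,-0.5,1],[0,0,4.1,3,-4.5,-1,1],[0,0,4.1,4,-6,-1.5,1],[0,0,4.1,5,-7.5,-2,1],[0,0,4.1,5.57,-8.5,-2.5,1],[0,0,4.1,5.57,-8.5,-2.5,1],[0,0,4.1,5.57,-8.5,-2.5,1]]], force=60)

```text
t: 0.77
tool_pos: [0.4303, 0.4326, 0.2372]
ee_rot: [-0.0, -0.021, 1.0, -0.0]
ft_force: [0.7, 0.4, -0.4]
gripper_width: 0.0852
grasp_force: 0.0
```

>>> carry_out(plan=[[[0,0,0,1.64,-2.54,-0.85,1],[0,0,0,1.64,-2.54,-0.85,1],[0,0,0,1.64,-2.54,-0.85,1],[0,0,0,1.64,-2.54,-0.85,1],[0,0,0,1.64,-2.54,-0.85,1],[0,0,0,1.64,-2.54,-0.85,1]]])

```text
t: 1.27
tool_pos: [0.4951, 0.3329, 0.2037]
ee_rot: [-0.0, -0.021, 1.0, 0.0]
ft_force: [0.6, 0.7, 1.1]
gripper_width: 0.0851
grasp_force: 0.0
```

```bash
python3 -c "
from h import *
s=state();print(s['tool_pos'],s['ee_rot'],s['t'])"
```

```text
[0.49512176 0.3329069  0.20369987] [-2.83405534e-04 -2.09286766e-02  9.99780927e-01  9.22705358e-05] 1.2667
```

>>> carry_out(plan=[[[0,0,0,0,0,-1,1],[0,0,0,0,0,-2,1],[0,0,0,0,0,-2.46,1],[0,0,0,0,0,-2.46,0],[0,0,0,0,0,-2.46,0],[0,0,0,0,0,-2.46,0],[0,0,0,0,0,-2.46,0],[0,0,0,0,0,-2.46,0]]])

```text
t: 1.93
tool_pos: [0.4957, 0.3336, 0.1072]
ee_rot: [0.001, -0.021, 1.0, 0.001]
ft_force: [0.3, 0.7, 0.7]
gripper_width: 0.0257
grasp_force: 0.0
```

>>> carry_out(plan=[[[0,0,0,0,0,0,0],[0,0,0,0,0,0,0],[0,0,0,0,0,0,0],[0,0,0,0,0,0,0]]])

```text
t: 2.27
tool_pos: [0.4952, 0.3332, 0.1064]
ee_rot: [0.0, -0.021, 1.0, 0.0]
ft_force: [-3.3, 0.7, 6.9]
gripper_width: 0.0133
grasp_force: 58.6
```

>>> carry_out(plan=[[[0,0,0,0,0,0.3,0],[0,0,0,0,0,0.8,0],[0,0,0,0,0,1.5,0],[0,0,0,0,0,2,0],[0,0,0,0,0,2,0],[0,0,0,0,0,2,0]]], force=80)

```text
t: 2.77
tool_pos: [0.4957, 0.3329, 0.1872]
ee_rot: [0.001, -0.021, 1.0, 0.001]
ft_force: [-0.4, -0.1, -1.6]
gripper_width: 0.0129
grasp_force: 78.0
```

Run:
```python
from h import *
s=snapshot("side"); cv2.imwrite("pics/side1.png",cv2.resize(s["img"][180:360,180:420,::-1],None,fx=2.5,fy=2.5))
print(state()['wrist_torque'],state()['ft_force'])
```

```text
[-0.02251127  0.06291566 -0.00700517] [-0.12964255 -0.24589815 -1.5699351 ]
```

View pics/side1.png

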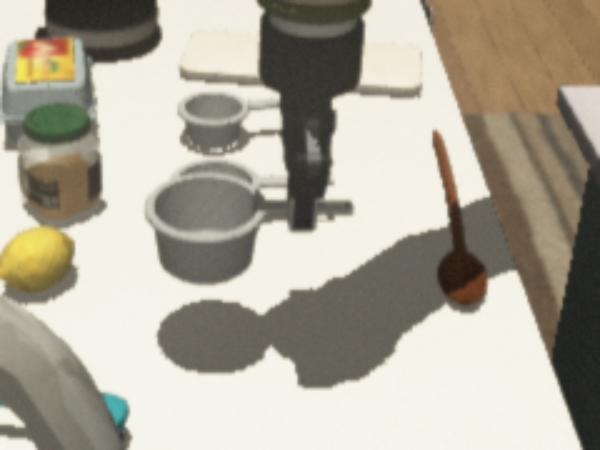

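The large cup is gripped and level at crop (205,225). Next I carry it over to the slab.

>>> carry_out(plan=[[[0,0,0,-0.1,-0.5,0.2,0],[0,0,0,-0.2,-1.4,0.2,0],[0,0,0,-0.3,-2.3,0.2,0],[0,0,0,-0.4,-3.2,0.2,0],[0,0,0,-0.5,-4.1,0.2,0],[0,0,0,-0.6,-5,0.2,0],[0,0,0,-0.7,-5.9,0.2,0],[0,0,0,-0.8,-6.8,0.2,0]]])

```text
t: 3.48
tool_pos: [0.4621, 0.0592, 0.1926]
ee_rot: [-0.001, -0.021, 1.0, -0.0]
ft_force: [0.2, 0.2, -0.7]
gripper_width: 0.0126
grasp_force: 78.1
```

>>> carry_out(plan=[[[0,0,0,0,-0.9,0,0],[0,0,0,-0.1,-1.8,0,0],[0,0,0,-0.1,-2.7,0,0],[0,0,0,-0.2,-3.6,0,0],[0,0,0,-0.2,-4.5,0,0],[0,0,0,-0.2,-5.3,0,0],[0,0,0,-0.2,-6,0,0],[0,0,0,-0.2,-6.3,0,0]]])

```text
t: 4.15
tool_pos: [0.4539, -0.1952, 0.1924]
ee_rot: [-0.001, -0.019, 1.0, -0.0]
ft_force: [0.1, 0.4, -0.6]
gripper_width: 0.013
grasp_force: 78.1
```

```bash
python3 -c "
from h import *
s=state();print(s['tool_pos'],s['ee_rot'],s['t'])"
```

```text
[ 0.45394816 -0.19521875  0.19237193] [-1.09125714e-03 -1.89753148e-02  9.99819330e-01 -2.32639034e-04] 4.15
```

>>> carry_out(plan=[[[0,0,0,0,0,-0.6,0],[0,0,0,0,0,-1.1,0],[0,0,0,0,0,-1.4,0],[0,0,0,0,0,-1.6,0],[0,0,0,0,0,-1.68,0],[0,0,0,0,0,-1.72,0],[0,0,0,0,0,-1.72,0],[0,0,0,0,0,-1.72,0]]])

```text
t: 4.82
tool_pos: [0.4554, -0.1911, 0.1251]
ee_rot: [0.0, -0.021, 1.0, -0.0]
ft_force: [0.3, -0.2, -0.8]
gripper_width: 0.013
grasp_force: 78.2
```

>>> carry_out(plan=[[[0,0,0,0,0,-0.03,0],[0,0,0,0,0,-0.05,0],[0,0,0,0,0,-0.05,0],[0,0,0,0,0,-0.05,0.3],[0,0,0,0,0,-0.05,0.4],[0,0,0,0,0,-0.05,0.4],[0,0,0,0,0,-0.05,0.4]]])

```text
t: 5.4
tool_pos: [0.4554, -0.1912, 0.1228]
ee_rot: [0.0, -0.021, 1.0, -0.0]
ft_force: [-0.7, 0.0, 0.7]
gripper_width: 0.034
grasp_force: 0.0
```

>>> carry_out(plan=[[[0,0,0,0,0,0.5,0.4],[0,0,0,0,0,1.3,1],[0,0,0,0,0.6,2,1],[0,0,0.2,0.2,1.6,2,1],[0,0,0.5,0.4,2.6,2,1],[0,0,0.8,0.6,3.6,2,1],[0,0,1,0.8,4.6,2,1],[0,0,1,1,5.6,2,1]]])

```text
t: 6.07
tool_pos: [0.4953, 0.0347, 0.2029]
ee_rot: [0.0, -0.074, 0.997, 0.0]
ft_force: [1.9, -0.9, -0.1]
gripper_width: 0.0854
grasp_force: 0.0
```

>>> carry_out(plan=[[[0,0,0,0,0.9,0,1],[0,0,0,0,1.8,0,1],[0,0,0,0,2.6,0,1],[0,0,0,0,3,0,1],[0,0,0,0,3,0,1],[0,0,0,0,3,0,1],[0,0,0,0,3,0,1]]])

```text
t: 6.65
tool_pos: [0.495, 0.1518, 0.2026]
ee_rot: [-0.0, -0.073, 0.997, -0.0]
ft_force: [-0.2, -0.8, -0.8]
gripper_width: 0.0856
grasp_force: 0.0
```

Run:
```python
from h import *
s=state();print(s['tool_pos'],s['ee_rot'],s['t'])
T=snapshot("top");S=snapshot("side")
for g,z,R,n in(((.53,-.192),.069,.048,"L"),((.569,.165),.046,.044,"M"),((.577,.002),.04,.04,"S")):
    cup2(T,g,z,R,n+" top"); cup2(S,g,z,R,n+" side",off=-.002)
```

```text
[0.49503633 0.15179225 0.2025526 ] [-2.44370458e-04 -7.32580529e-02  9.97312896e-01 -4.29608573e-04] 6.65
L top c [ 0.5304 -0.1897] z 0.0675 n 208 75 ang centre->handle 182.1 line 6.0 line offs 0.0051 grip [ 0.4554 -0.1925] far 0.1148
L side c [ 0.5311 -0.1846] z 0.0656 n 123 27 ang centre->handle 183.2 line 120.9 line offs 0.0921 grip [ 0.4562 -0.1888] far 0.1151
M top c [0.5695 0.1629] z 0.0448 n 60 7 ang centre->handle 352.7 line 77.9 line offs 0.1142 grip [0.6439 0.1533] far 0.118
M side c [0.569  0.1682] z 0.0433 n 280 125 ang centre->handle 190.2 line 5.8 line offs 0.0004 grip [0.4951 0.155 ] far 0.1147
S top c [ 0.5765 -0.0011] z 0.0386 n 173 86 ang centre->handle 193.9 line 14.1 line offs 0.0003 grip [ 0.5037 -0.0191] far 0.114
S side c [0.5771 0.0048] z 0.0369 n 178 58 ang centre->handle 192.3 line 13.5 line offs 0.0015 grip [ 0.5038 -0.0112] far 0.0911
```

>>> carry_out(plan=[[[0,0,0,0,0.05,-1,1],[0,0,0,0,0.05,-2,0.8],[0,0,0,0,0.05,-2.43,0.6],[0,0,0,0,0.05,-2.43,0],[0,0,0,0,0.05,-2.43,0],[0,0,0,0,0.05,-2.43,0],[0,0,0,0,0.05,-2.43,0],[0,0,0,0,0.05,-2.43,0]]])

```text
t: 7.42
tool_pos: [0.4959, 0.1546, 0.107]
ee_rot: [0.001, -0.073, 0.997, 0.0]
ft_force: [0.3, -0.1, 2.7]
gripper_width: 0.0122
grasp_force: 78.1
```

>>> carry_out(plan=[[[0,0,0,0,0,0,0],[0,0,0,0,0,0,0],[0,0,0,0,0,0,0]]])

```text
t: 7.67
tool_pos: [0.4953, 0.1546, 0.1063]
ee_rot: [0.0, -0.073, 0.997, -0.0]
ft_force: [-1.2, -1.9, 6.9]
gripper_width: 0.0121
grasp_force: 78.6
```

>>> carry_out(plan=[[[0,0,0,0,0,0.5,0],[0,0,0,0,0,1.3,0],[0,0,0,0,-0.4,2.1,0],[0,0,-0.2,-0.1,-1.3,2.4,0],[0,0,-0.5,-0.3,-2.2,2.4,0],[0,0,-0.8,-0.4,-3.1,2.4,0],[0,0,-1,-0.6,-4,2.4,0],[0,0,-1,-0.7,-4.9,2.4,0]]])

```text
t: 8.33
tool_pos: [0.4661, -0.0426, 0.2019]
ee_rot: [0.0, -0.021, 1.0, -0.0]
ft_force: [-0.2, -0.7, -0.9]
gripper_width: 0.0124
grasp_force: 78.4
```

>>> carry_out(plan=[[[0,0,0,-0.1,-0.9,0,0],[0,0,0,-0.2,-1.8,0,0],[0,0,0,-0.27,-2.7,0,0],[0,0,0,-0.27,-3.4,0,0],[0,0,0,-0.27,-3.74,0,0],[0,0,0,-0.27,-3.74,0,0],[0,0,0,-0.27,-3.74,0,0],[0,0,0,-0.27,-3.74,0,0]]])

```text
t: 9.0
tool_pos: [0.4564, -0.1898, 0.2015]
ee_rot: [0.0, -0.022, 1.0, 0.0]
ft_force: [-0.2, 0.2, -0.7]
gripper_width: 0.0122
grasp_force: 78.4
```

Run:
```python
from h import *
s=state();print(s['tool_pos'],s['ee_rot'],s['t'])
S=snapshot("side");T=snapshot("top")
dz=s['tool_pos'][2]-.1063
cup2(T,(.531,-.187),.046+dz,.044,"M top");cup2(S,(.531,-.187),.046+dz,.044,"M side",off=-.002)
a=cv2.resize(S["img"][160:260,200:380,::-1],None,fx=4,fy=4);b=cv2.resize(T["img"][180:290,270:400,::-1],None,fx=3.1,fy=3.1)
cv2.imwrite("pics/m1.png",a)
```

```text
[ 0.45637584 -0.18982429  0.20154158] [ 4.17684077e-05 -2.17023425e-02  9.99764440e-01  2.68290358e-04] 9.0
M top c [ 0.5291 -0.1878] z 0.1381 n 141 14 ang centre->handle 179.3 line 11.0 line offs 0.0219 grip [ 0.4541 -0.1869] far 0.1141
M side c [ 0.5305 -0.1825] z 0.1363 n 126 59 ang centre->handle 178.6 line 8.3 line offs 0.0145 grip [ 0.4556 -0.1807] far 0.1123
```

View pics/m1.png

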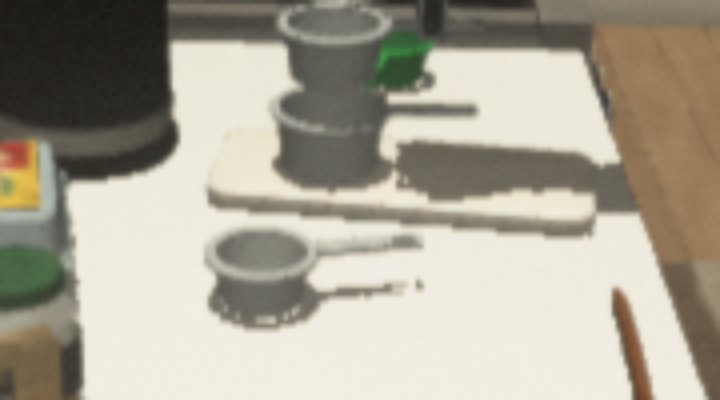

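The middle cup at (335,45) is above the large at (330,130), about 2 mm off. I'll correct that and lower until the tips are just above the strap beneath.

>>> carry_out(plan=[[[0,0,0,0.03,-0.05,-0.3,0],[0,0,0,0.03,-0.05,-0.6,0],[0,0,0,0.03,-0.05,-0.9,0],[0,0,0,0.03,-0.05,-1.15,0],[0,0,0,0.03,-0.05,-1.3,0],[0,0,0,0.03,-0.05,-1.43,0],[0,0,0,0.03,-0.05,-1.43,0],[0,0,0,0.03,-0.05,-1.43,0]]])

```text
t: 9.77
tool_pos: [0.4576, -0.1925, 0.1443]
ee_rot: [-0.0, -0.022, 1.0, 0.0]
ft_force: [0.8, 0.7, -0.1]
gripper_width: 0.0124
grasp_force: 78.4
```

Not touching anything. Now I release, go down beside both straps and squeeze gently to line them up.

>>> carry_out(plan=[[[0,0,0,0,0,0,0.45],[0,0,0,0,0,0,0.45],[0,0,0,0,0,0,0.45],[0,0,0,0,0,0,0.45],[0,0,0,0,0,-0.15,0.45],[0,0,0,0,0,-0.3,0.45],[0,0,0,0,0,-0.3,0.45],[0,0,0,0,0,-0.3,0.45]]], force=20)

```text
t: 10.43
tool_pos: [0.4573, -0.1926, 0.1316]
ee_rot: [-0.001, -0.021, 1.0, 0.0]
ft_force: [0.3, -0.2, 0.4]
gripper_width: 0.0386
grasp_force: 0.0
```

Run:
```python
from h import *
s=state();print(s['tool_pos'],s['gripper_width'],s['ft_force'])
S=snapshot("side")
cup2(S,(.531,-.187),.075,.044,"M side",off=-.002)
cv2.imwrite("pics/m2.png",cv2.resize(S["img"][170:230,230:380,::-1],None,fx=5,fy=5))
```

```text
[ 0.45729596 -0.19259674  0.13164991] 0.03857068360305821 [ 0.3070849  -0.20218671  0.39412381]
M side c [ 0.5314 -0.1851] z 0.0713 n 162 35 ang centre->handle 176.7 line 1.4 line offs 0.0026 grip [ 0.4565 -0.1808] far 0.112
```

View pics/m2.png

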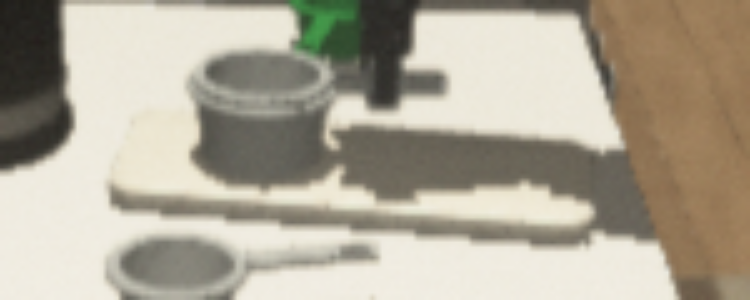

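The middle cup is home: collar directly on the collar at crop (262,85), and the rim stands 5.7 mm above where the large's rim was. Squeezing both straps now.

>>> carry_out(plan=[[[0,0,0,0,0,0,0],[0,0,0,0,0,0,0],[0,0,0,0,0,0,0],[0,0,0,0,0,0,0],[0,0,0,0,0,0,0],[0,0,0,0,0,0,0]]])

```text
t: 10.98
tool_pos: [0.4576, -0.1927, 0.1324]
ee_rot: [0.0, -0.021, 1.0, -0.0]
ft_force: [-1.2, 0.1, 1.3]
gripper_width: 0.0144
grasp_force: 24.1
```

>>> carry_out(plan=[[[0,0,0,0,0,0,0.5],[0,0,0,0,0,0,0.5],[0,0,0,0,0,0.1,0.5],[0,0,0,0,0,0.5,0.5],[0,0,0,0,0,1.2,0.8],[0,0,0.3,0,0.5,1.7,1],[0,0,0.8,0.3,1.3,1.7,1],[0,0,1.3,0.6,2.2,1.7,1]]])

```text
t: 11.65
tool_pos: [0.4818, -0.1057, 0.202]
ee_rot: [0.001, -0.088, 0.996, -0.001]
ft_force: [1.1, -0.6, 0.5]
gripper_width: 0.0852
grasp_force: 0.0
```

>>> carry_out(plan=[[[0,0,0.5,0.3,0.9,0,1],[0,0,0.55,0.56,1.8,0,1],[0,0,0.55,0.56,2.25,0,1],[0,0,0.55,0.56,2.25,0,1],[0,0,0.55,0.56,2.25,0,1],[0,0,0.55,0.56,2.25,0,1]]])

```text
t: 12.15
tool_pos: [0.5036, -0.0156, 0.2004]
ee_rot: [-0.0, -0.118, 0.993, -0.0]
ft_force: [-0.6, -0.2, -0.3]
gripper_width: 0.0853
grasp_force: 0.0
```

Run:
```python
from h import *
s=state();print(s['tool_pos'],s['ee_rot'],s['t'])
T=snapshot("top");S=snapshot("side")
cup2(T,(.531,-.189),.075,.044,"M top");cup2(S,(.531,-.189),.075,.044,"M side",off=-.002)
cup2(S,(.577,.002),.04,.04,"S side",off=-.002)
```

```text
[ 0.50364499 -0.01562781  0.2003648 ] [-2.60833026e-04 -1.17601845e-01  9.93060735e-01 -3.38702699e-04] 12.15
M top c [ 0.5305 -0.191 ] z 0.0735 n 220 66 ang centre->handle 183.2 line 8.7 line offs 0.0072 grip [ 0.4556 -0.1951] far 0.1126
M side c [ 0.5322 -0.1848] z 0.0711 n 140 59 ang centre->handle 182.8 line 4.5 line offs 0.0048 grip [ 0.4573 -0.1885] far 0.1129
S side c [0.5766 0.0049] z 0.0371 n 183 91 ang centre->handle 194.1 line 10.3 line offs 0.0046 grip [ 0.5039 -0.0134] far 0.115
```

>>> carry_out(plan=[[[0,0,0,0,0,-1,1],[0,0,0,0,0,-2,0.8],[0,0,0,0,0,-2.48,0.6],[0,0,0,0,0,-2.48,0],[0,0,0,0,0,-2.48,0],[0,0,0,0,0,-2.48,0],[0,0,0,0,0,-2.48,0],[0,0,0,0,0,-2.48,0]]], force=80)

```text
t: 12.92
tool_pos: [0.5045, -0.0152, 0.1026]
ee_rot: [0.001, -0.117, 0.993, -0.0]
ft_force: [-0.2, -0.7, 2.1]
gripper_width: 0.0118
grasp_force: 78.1
```

>>> carry_out(plan=[[[0,0,0,0,0,0,0],[0,0,0,0,0,0,0],[0,0,0,0,0,0,0],[0,0,0,0,0,0,0]]])

```text
t: 13.25
tool_pos: [0.504, -0.0151, 0.1016]
ee_rot: [0.0, -0.118, 0.993, -0.0]
ft_force: [-1.9, -2.3, 5.6]
gripper_width: 0.0126
grasp_force: 78.6
```

>>> carry_out(plan=[[[0,0,0,0,0,0.5,0],[0,0,0,0,0,1.3,0],[0,0,0,0,0,2.1,0],[0,0,-0.3,-0.1,-0.5,2.6,0],[0,0,-0.7,-0.4,-1.4,2.6,0],[0,0,-1.2,-0.7,-2.3,2.6,0],[0,0,-1.6,-0.9,-3.1,2.6,0],[0,0,-1.85,-1.16,-3.8,2.6,0]]])

```text
t: 13.92
tool_pos: [0.4571, -0.1687, 0.2054]
ee_rot: [0.0, -0.02, 1.0, -0.0]
ft_force: [1.4, 0.4, -0.6]
gripper_width: 0.012
grasp_force: 78.4
```

>>> carry_out(plan=[[[0,0,0,0,-0.4,0,0],[0,0,0,0,-0.64,0,0],[0,0,0,0,-0.64,0,0],[0,0,0,0,-0.64,0,0],[0,0,0,0,-0.64,0,0]]])

```text
t: 14.33
tool_pos: [0.458, -0.1909, 0.205]
ee_rot: [0.0, -0.022, 1.0, 0.0]
ft_force: [-1.0, 0.5, -0.3]
gripper_width: 0.0121
grasp_force: 78.4
```

Run:
```python
from h import *
s=state();print(s['tool_pos'],s['ee_rot'],s['t'])
T=snapshot("top");S=snapshot("side"); z=.04+s['tool_pos'][2]-.1016
cup2(T,(.531,-.189),z,.04,"S top");cup2(S,(.531,-.189),z,.04,"S side",off=-.002)
```

```text
[ 0.45802314 -0.19091434  0.20503955] [ 1.25734333e-04 -2.22581075e-02  9.99752174e-01  3.89918176e-04] 14.3333
S top c [ 0.5312 -0.1894] z 0.1405 n 117 12 ang centre->handle 179.0 line 11.9 line offs 0.0231 grip [ 0.4562 -0.1881] far 0.1134
S side c [ 0.5326 -0.1835] z 0.1386 n 111 69 ang centre->handle 180.4 line 7.1 line offs 0.0099 grip [ 0.4576 -0.1841] far 0.1147
```

>>> carry_out(plan=[[[0,0,0,0,-0.04,-0.3,0],[0,0,0,0,-0.04,-0.6,0],[0,0,0,0,-0.04,-0.9,0],[0,0,0,0,-0.04,-1.15,0],[0,0,0,0,-0.04,-1.3,0],[0,0,0,0,-0.04,-1.36,0],[0,0,0,0,-0.04,-1.36,0],[0,0,0,0,-0.04,-1.36,0]]])

```text
t: 15.1
tool_pos: [0.4577, -0.1938, 0.1509]
ee_rot: [0.0, -0.022, 1.0, -0.0]
ft_force: [-0.4, -0.5, -1.6]
gripper_width: 0.0125
grasp_force: 78.5
```

>>> carry_out(plan=[[[0,0,0,0,0,0,0.45],[0,0,0,0,0,0,0.45],[0,0,0,0,0,0,0.45],[0,0,0,0,0,0,0.45],[0,0,0,0,0,-0.2,0.45],[0,0,0,0,0,-0.42,0.45],[0,0,0,0,0,-0.42,0.45],[0,0,0,0,0,-0.42,0.45]]], force=20)

```text
t: 15.77
tool_pos: [0.4572, -0.1937, 0.133]
ee_rot: [-0.001, -0.021, 1.0, 0.0]
ft_force: [0.1, -0.3, -0.1]
gripper_width: 0.0385
grasp_force: 0.0
```

>>> carry_out(plan=[[[0,0,0,0,0,0,0],[0,0,0,0,0,0,0],[0,0,0,0,0,0,0],[0,0,0,0,0,0,0],[0,0,0,0,0,0,0],[0,0,0,0,0,0,0]]])

```text
t: 16.27
tool_pos: [0.4576, -0.1938, 0.1339]
ee_rot: [0.0, -0.021, 1.0, 0.0]
ft_force: [-0.8, 1.2, -1.0]
gripper_width: 0.0142
grasp_force: 23.0
```

>>> carry_out(plan=[[[0,0,0,0,0,0,0.5],[0,0,0,0,0,0,0.5],[0,0,0,0,0,0,0.5],[0,0,0,0,0,0.3,0.5],[0,0,0,0,0,1,0.5],[0,0,0,-0.3,0.8,2,0.5],[0,0,0,-0.5,1.8,3,0.5],[0,0,0,-0.5,2.8,3.5,0.5]]])

```text
t: 16.93
tool_pos: [0.4382, -0.1057, 0.26]
ee_rot: [0.0, -0.02, 1.0, -0.0]
ft_force: [1.0, 0.2, -0.4]
gripper_width: 0.0427
grasp_force: 0.0
```

>>> carry_out(plan=[[[0,0,0,0,1,0,0.5],[0,0,0,0,2,0,0.5],[0,0,0,0,3,0,0.5],[0,0,0,0,4,0,0.5],[0,0,0,0,5,0,0.5],[0,0,0,0,5,0,0.5],[0,0,0,0,5,0,0.5]]])

```text
t: 17.52
tool_pos: [0.4391, 0.0971, 0.2584]
ee_rot: [0.0, -0.024, 1.0, 0.0]
ft_force: [0.5, -0.7, 1.1]
gripper_width: 0.0422
grasp_force: 0.0
```

Run:
```python
from h import *
s=state();print(s['tool_pos'],s['t'])
T=snapshot("top");S=snapshot("side")
cup2(T,(.531,-.189),.081,.04,"S top");cup2(S,(.531,-.189),.081,.04,"S side",off=-.002)
a=cv2.resize(S["img"][160:230,230:380,::-1],None,fx=5,fy=5);b=cv2.resize(T["img"][180:290,280:420,::-1],None,fx=3,fy=3)
c=np.zeros((a.shape[0]+0,760,3),np.uint8)
h=cv2.resize(a,(450,210));o=np.zeros((560,760,3),np.uint8);o[:350,:750]=a;o2=cv2.resize(T["img"][190:260,300:400,::-1],None,fx=3,fy=3);o[350:,:300]=o2
cv2.imwrite("pics/fin.png",o)
```

```text
[0.43906123 0.0971487  0.25839914] 17.5167
S top c [ 0.5314 -0.1921] z 0.079 n 206 93 ang centre->handle 181.5 line 2.1 line offs 0.0003 grip [ 0.4565 -0.1941] far 0.1136
S side c [ 0.5323 -0.186 ] z 0.0774 n 142 66 ang centre->handle 182.3 line 0.4 line offs 0.0006 grip [ 0.4573 -0.189 ] far 0.1124
```

View pics/fin.png

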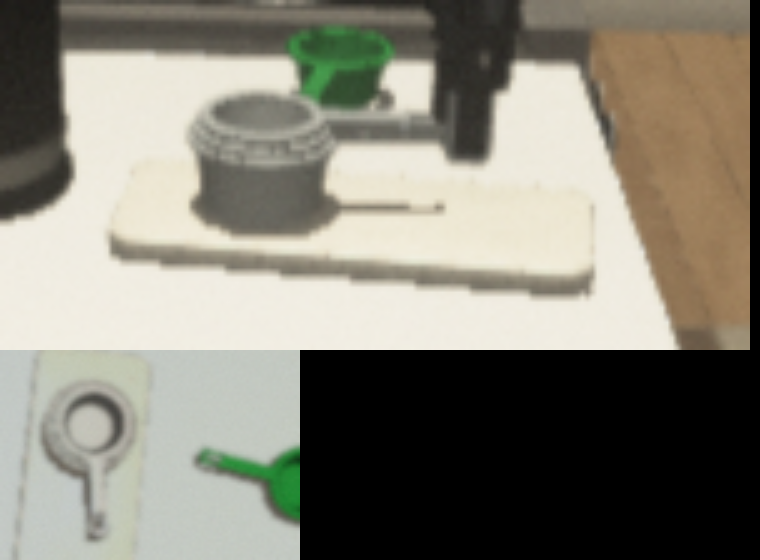

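The nested set stands at (262,165) in the picture. Three collars are stacked flat, the handles lie one above another, and the foot is well inside the slab. Handing in.

```bash
python3 -c "
from h import *
print(sign_off())"
```

```text
the job is handed in; nothing more can be done
None
```

I nested the three steel cups on the slab with their handles lined up, didn't touch the other items, and handed the job in at about 17.6 s; the hand-in gave no verdict back.

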